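# Index the drill guide to its third click

## Robot

A 6-joint arm with a two-finger parallel gripper is mounted at the origin on the work surface. World frame = base frame: x ahead of the robot, y to its left, z up, the work surface at z = 0. Lengths are in m, angles in rad, forces in N, time in s.
With the tool pointing down it reaches from about 0.325 to 0.875 m from the base axis. Payload 4.4 kg.
Tool frame: the origin (TCP) lies midway between the tips of the shut fingers; the grasp point (between the pads) lies 19 mm behind it; z points along the fingers, y is the line along which they close (so a half turn about z gives the same grasp; the last joint's range is limited). The gripper opens to 85 mm and grips with 20 to 120 N. Pads are 22 mm wide; open, the fingers measure 114 mm over their backs; the gripper's body (76 mm by 85 mm) begins 54 mm behind the grasp point. The pads swing forward as they close: fully open they stand 13 mm farther back than shut.
Start: joints at [1.185, 0.207, 1.542, -0, 1.393, -0.15], TCP at [0.134, 0.559, 0.231] pointing down, gripper open.
Joint ranges: [-2.73, 2.73], [-0.86, 2.22], [0.23, 2.46], [-1.11, 4.25], [0.08, 2.63], [-2.82, 2.82]. Speed limits (rad/s): [2.79, 2.79, 3.14, 3.14, 3.14, 3.14].

## Interface

Orientations are given as a unit quaternion [w, x, y, z].
In Python, from workcell import * gives the robot as it stands.
- The arm moves only by the shell command python3 -m pendant 'ROWS' [FORCE]. ROWS is JSON, a list of rows, each an object with "translation": the shift along the tool's x, y, z in mm, a list of three; "yaw": the turn about the tool's z in rad; "hand": the closure, from 0 (fully open) to 1 (shut). A call has 1 to 20 rows; each row is the pose to reach, as a shift and turn from the pose commanded when the call began, along the tool's axes at that moment; what a row does not reach only later rows make up. A row lasts 1/12 s, in which the tool goes at most 41.7 mm and 7.16 degrees, less where a joint would pass 70% of its speed; a pose out of reach is approached as far as the arm can. A call with a gripper value outside its range is refused whole. The fingers move at their own pace and stop on an object; FORCE is the grip in N (left out, the last holds). Time passes only in rows, so rows that repeat a pose let the fingers close. It gives the time, the measured TCP pose, the force, the opening and the grip force at its end, in the units of the state.
- observe(): the state, without advancing time (a new reading comes with each control period).
- grab_frame(name): name is "scene" or "top" or "wrist"; returns a dict with "img" (400x640x3 uint8, blue, green, red), "fx", "fy", "cx", "cy" (pixels), "position" and "orientation" of the camera in the world; the wrist camera has in their place "tool_from_camera" (4x4, takes a point from camera to tool coordinates, whose origin is the TCP and whose axes are the flange's). Camera axes: x right, y down, z forward; pixel columns grow to the right and rows downward; lengths in m; the calibration is good to about 2 mm. A picture is of the moment at which its call begins: read the wrist's pose just before it. There is no depth.
- hand_in(): hands the job in; it is judged then, once.
The state is a dict: "t": time; "joints": joint angles; "dq": joint speeds; "joint_efforts": joint torques, N m; "position": TCP position; "eef_rot": TCP orientation; "ft_force": force on the tool from outside, world axes, zero at the start; "ft_torque": the same for the moment, N m; "opening": finger opening in m; "finger_force": force on a finger pad.
Only numpy, scipy, OpenCV 4.12 (cv2) and the standard library are available. Lean on these libraries where they do the work, as an engineer would, in place of code of your own. Each camera call takes 0.05 s, during which the arm holds its last target. There are 200 camera calls.

## Task

Set the drill guide for the next dowel hole: with your fingertips push it along its rail, away from the end where it is parked, count the clicks and leave it seated in the third one without running past it. Only push the guide, do not grip it, and leave the other things lying about where they are.

Things in the scene. Friction and masses are not known exactly. Their poses are not given: they have to be found in the camera images.
- jig: fixed wood-finish cabinet panel, 280 x 440 x 18 mm, flat on battens, top 40 mm above the counter, with the rail on it. Origin on the counter below the rail's centre line; z up; y along the rail, the way the drill guide slides (joint growing); x across the panel. Panel spans x -60 to 220 mm, y -220 to 220 mm. Only the guide moves
- rail_end (a point): on the rail's top face at its -y end, on its centre line (axes as the jig's). Aluminium rail, 50 mm wide, 12 mm thick, 355 mm long to +y, top 52 mm above the counter. Dark round pockets along it catch the guide. Two screw heads 3.5 mm high, 17 mm from this end, are the stop where the guide is parked
- clamp (a point): top of the fixed orange trigger clamp that stands on the +y end of rail and panel, 180 mm above the counter; it spans jig x -15 to 15 mm, y 153 to 270 mm. Keep clear of it
- guide (a joint): travel (m) of the drill guide along +y of the jig; 0 = parked against its stop. Starts loose in the first 14 mm. A sprung ball clicks into pockets at 0.032, 0.064, 0.096 (third), 0.128, 0.160. Between them it slides at about 1 N and stays where left; within 3 mm of a pocket the ball pulls it to the centre; pushing it out of a pocket takes 5 to 8 N. It cannot leave the rail
- guide_push (a point): where to push: on the flat rear (-y) end face of the drill guide, over the rail's centre line, 68 mm above the counter, moving with the guide (axes as the jig's). The guide is an aluminium block with two steel bushes, 76 mm long along y, 110 mm across (jig x -32 to 78 mm), from 54 to 80 mm above the counter (bushes 83 mm). Behind this face there are only the low rail and panel
- guide_front (a point): the matching point on the guide's front (+y) end face, 76 mm ahead of guide_push. Black plastic bumpers, 6 mm thick, cover both end faces
- tape: bystander: stainless tape measure with a thumb lock button, 72 x 36 x 64 mm high, standing on the panel; origin at the centre of its underside
- hexset: bystander: steel hex keys in a folding holder, 95 x 34 x 22 mm, one key half out, lying on the panel; origin at the centre of its underside
- tray: bystander: bamboo tray with wooden dowels, 150 x 210 x 26 mm, on the counter to the robot's right; origin at the centre of its underside
- mug: bystander: mug, 80 mm wide and 92 mm high, on the counter to the robot's left; origin at the centre of its underside
- cap1: bystander: white cam cap, a disc 17 mm across and 5 mm high, lying on the panel; origin at the centre of its underside
- cap2: bystander: white cam cap, a disc 17 mm across and 5 mm high, lying on the panel; origin at the centre of its underside
- cap3: bystander: white cam cap, a disc 17 mm across and 5 mm high, lying on the panel; origin at the centre of its underside
- cap4: bystander: white cam cap, a disc 17 mm across and 5 mm high, lying on the panel; origin at the centre of its underside

How it is judged:
On the way, in this order (a step that is already met when the one before it is completed fails the run):
1. the guide has been pushed into the first click (value of joint guide above 0.029 m).
2. the guide has been pushed on into the second click (value of joint guide above 0.061 m).
3. the guide has been pushed on into the third click (value of joint guide above 0.093 m).
At the end, for the whole second after the job is handed in: the drill guide rests seated in the third click from its parked end (joint 0.096 within 2.5 mm), let go of (value of joint guide between 0.0935 and 0.0985 m and velocity of joint guide between -0.005 and 0.005 m/s); the robot touches nothing.
It fails at once if the guide runs past the third click (more than 8 mm beyond it) (value of joint guide above 0.104 m).
It fails at once if the guide is gripped: the fingers press on both its ends at once (contact force between the fingers and guide_c0 above 0.5 N and contact force between the fingers and guide_c1 above 0.5 N).
It fails at once if a bystander is lifted or shifted by more than 20 mm (distance of any of tape, hexset, cap1, cap2, cap3, cap4, tray, mug from where it was at the start of the episode above 0.02 m).
It also fails if it takes over 45 s, if anything falls off the work surface, if the arm or the gripper's body presses on something with over 40 N, if the wrist force passes 120 N, or if a joint passes its speed limit or range.

## Working session

There is one attempt and no reset: what is moved stays moved. The work goes in short steps, Python scripts to look and compute and a shell command to move; the robot and the scene stay as the last step left them, time stands still between calls to the robot, and variables do not carry over. Pictures are saved under pics/ and viewed, at most 10 in all, crops included, and the job is handed in when it is done.

```bash
mkdir -p pics; cat > h.py <<'E'
from workcell import *
import numpy as np, cv2
from scipy.spatial.transform import Rotation as R
def rot(q): return R.from_quat([q[1],q[2],q[3],q[0]]).as_matrix()
def ray(f,u,v,z):
    d=rot(f["orientation"])@np.array([(u-f["cx"])/f["fx"],(v-f["cy"])/f["fy"],1]); p=np.array(f["position"])
    return p+d*(z-p[2])/d[2]
def proj(f,P):
    c=rot(f["orientation"]).T@(np.array(P)-f["position"]); return f["fx"]*c[0]/c[2]+f["cx"],f["fy"]*c[1]/c[2]+f["cy"]
E
python3 - <<'E'
from h import *
import pickle
for n in ("top","scene"):
    f=grab_frame(n); cv2.imwrite(f"pics/{n}.png",f["img"]); pickle.dump(f,open(n+".pkl","wb")); print(n,f["position"],f["orientation"],f["fx"])
s=observe(); print(s["t"],s["position"],s["eef_rot"],s["opening"]); print(rot(s["eef_rot"]).round(3))
E
```

```text
top [0.51236924 0.04481502 1.60753016] [ 0.02961316 -0.70186155  0.71142395 -0.01973293] 430.20124239467253
scene [ 1.62411686 -0.26986195  1.27361316] [-0.2946533   0.75385038  0.54334532 -0.22285623] 384.72438119383094
0.1 [0.13407405 0.55843892 0.23019713] [-2.87725621e-04  1.17619893e-01  9.93058116e-01 -1.02753188e-03] 0.08523418838500507
[[-0.972  0.234 -0.001]
 [ 0.234  0.972 -0.002]
 [ 0.    -0.002 -1.   ]]
```

View pics/top.png

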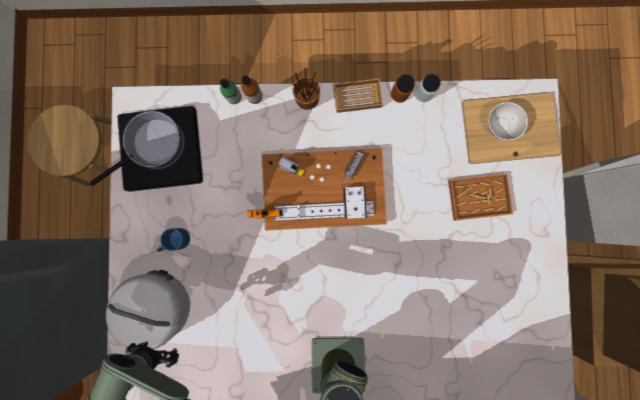

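View pics/scene.png

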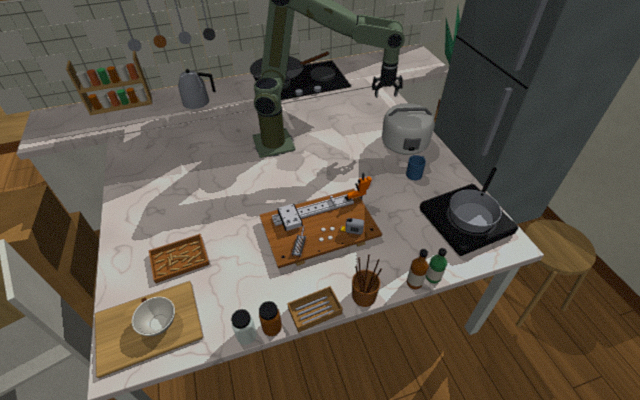

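The top view shows the panel at about (263-386, 148-230). The clamp is at its left end, (265,213). The guide is parked at the right, (355,202), and the rail end is at about (374,209). Jig +y therefore points to image left, which is roughly world +y.

```bash
python3 - <<'E'
from h import *
import pickle
f=pickle.load(open("top.pkl","rb")); im=f["img"]
c=cv2.resize(im[140:240,240:400],None,fx=5,fy=5,interpolation=cv2.INTER_CUBIC); cv2.imwrite("pics/topc.png",c)
hsv=cv2.cvtColor(im,cv2.COLOR_BGR2HSV); roi=np.zeros(im.shape[:2],np.uint8); roi[140:240,240:400]=1
m=((hsv[...,1]>100)&(hsv[...,0]<25)).astype(np.uint8)*roi
m=cv2.morphologyEx(m,cv2.MORPH_OPEN,np.ones((7,7)))
m=cv2.morphologyEx(m,cv2.MORPH_CLOSE,np.ones((25,25)))
k=max(cv2.findContours(m,0,2)[0],key=cv2.contourArea); b=cv2.boxPoints(cv2.minAreaRect(k)); print(b)
W=np.array([ray(f,*p,.04)[:2] for p in b]); print(W, [np.linalg.norm(W[i]-W[(i+1)%4]) for i in range(4)])
# jig pose from rect centre (jig 80,0)
e=[(np.linalg.norm(W[(i+1)%4]-W[i]),W[(i+1)%4]-W[i]) for i in range(4)]
y=max(e,key=lambda t:t[0])[1]; y=y*np.sign(y[1]); y/=np.linalg.norm(y); x=np.array([y[1],-y[0]])
o=W.mean(0)-.08*x; print("origin",o,"yaw",np.degrees(np.arctan2(-x[1]*-1,x[0])))
for n,P in dict(rail=(0,-.1775,.052)).items(): print(n,proj(f,[*(o+P[0]*x+P[1]*y),P[2]]))
E
```

```text
[[261.06882 153.84264]
 [381.8793  147.64723]
 [385.77963 223.70363]
 [264.96915 229.89903]]
[[ 0.77128388  0.26973145]
 [ 0.78740203 -0.17484025]
 [ 0.50866993 -0.18240023]
 [ 0.49190303  0.25662527]] [np.float64(0.44486378119877645), np.float64(0.2788346089956793), np.float64(0.4393455597720381), np.float64(0.279688102980148)]
origin [0.55986724 0.03938053] yaw 2.0763751174700884
rail (np.float64(373.55238663208496), np.float64(207.86275554373813))
```

View pics/topc.png

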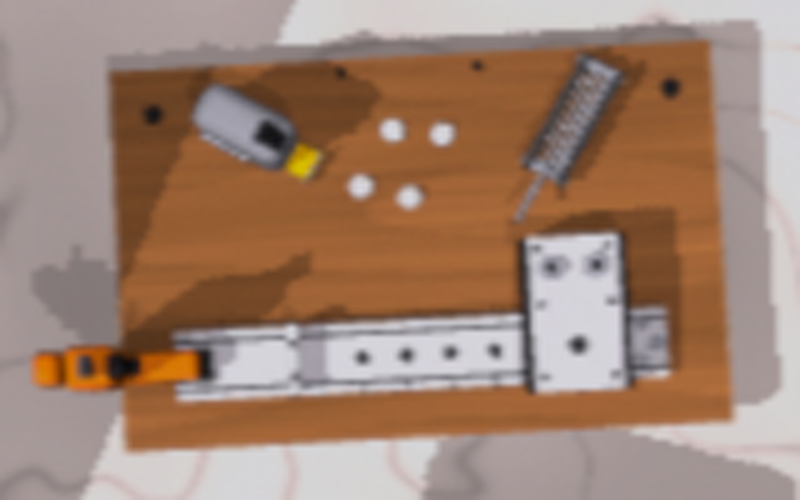

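The crop shows the guide's rear edge at crop x≈628, with the rail end at (668,341) matching my projection. The four visible pockets are at x≈362, 406, 450 and 494. Next I'll measure the guide's rear face and work out the approach.

```bash
cat >> h.py <<'E'
O=np.array([0.5599,0.0394]); A=np.radians(2.1); X=np.array([np.cos(A),np.sin(A)]); Y=np.array([-np.sin(A),np.cos(A)])
def jig(p): d=np.array(p)[:2]-O; return np.array([d@X,d@Y])
def wor(x,y): return O+x*X+y*Y
def rows_for(x,y,z):
    s=observe(); T=rot(s["eef_rot"]); d=np.array([*wor(x,y),z])-s["position"]
    a=np.arctan2(T[1,1],T[0,1]); return (T.T@d*1000).round(1), -(A+np.pi/2-a)
def st():
    s=observe(); T=rot(s["eef_rot"]); print("t",round(s["t"],2),"jig mm",(jig(s["position"])*1000).round(1),"z",round(s["position"][2]*1000,1),"F",np.array(s["ft_force"]).round(2),"op",round(s["opening"],4),"yawerr",round(np.degrees(np.arctan2(T[1,1],T[0,1])-A-np.pi/2),2))
E
python3 - <<'E'
from h import *
import pickle
f=pickle.load(open("top.pkl","rb"))
def J(u,v,z): return (jig(ray(f,240+u/5,140+v/5,z))*1000).round(1)
for n,u,v,z in [("rail",668,341,.052),("guide RR",632,388,.08),("RF",622,233,.08),("FF",522,238,.08),("FR",528,392,.08),("p",494,350,.052),("p",450,352,.052),("p",406,354,.052),("p",362,357,.052),("key",518,217,.05)]: print(n,J(u,v,z))
st()
for p in [(0,-.20,.2),(0,-.20,.062)]: print(rows_for(*p))
E
```

```text
rail [  -1.3 -177.6]
guide RR [ -34.1 -146.9]
RF [  76.2 -146.2]
FF [ 76.3 -75. ]
FR [-33.3 -73.3]
p [ -1.5 -51.9]
p [ -1.4 -20.1]
p [-1.2 11.7]
p [-1.8 43.6]
key [ 94.1 -74.5]
t 0.1 jig mm [-406.5  534.3] z 230.2 F [ 0.21 -0.06 -0.53] op 0.0852 yawerr -15.61
(array([-589.1, -597.8,   31.3]), np.float64(-0.27243729460619126))
(array([-589.2, -597.5,  169.3]), np.float64(-0.27243729460619126))
```

```bash
python3 - <<'E'
from h import *
import pickle
f=pickle.load(open("top.pkl","rb"));g=pickle.load(open("scene.pkl","rb"))
P=observe()["position"]; print(proj(f,P),proj(g,P))
for z in (0.02,.1,.2):print(z,ray(f,150,310,z),ray(g,408,130,z),"mug",ray(f,176,240,z))
T=rot(observe()["eef_rot"])
E
```

```text
(np.float64(161.65220354096422), np.float64(346.07513199209103)) (np.float64(385.116893431506), np.float64(98.85114995643805))
0.02 [0.20558589 0.68116381 0.02      ] [0.15497907 0.70990036 0.02      ] mug [0.45871938 0.58830135 0.02      ]
0.1 [0.22104555 0.64909645 0.1       ] [0.24873289 0.6473763  0.1       ] mug [0.46142295 0.56091358 0.1       ]
0.2 [0.24037011 0.60901225 0.2       ] [0.36592517 0.56922123 0.2       ] mug [0.4648024  0.52667887 0.2       ]
```

```bash
python3 -m pendant '[{"translation":[-50,-50,-30],"yaw":-0.1,"hand":1},{"translation":[-80,-80,-30],"yaw":-0.2,"hand":1},{"translation":[-110,-110,-30],"yaw":-0.272,"hand":1},{"translation":[-140,-140,-30],"yaw":-0.272,"hand":1},{"translation":[-170,-170,-30],"yaw":-0.272,"hand":1},{"translation":[-200,-200,-30],"yaw":-0.272,"hand":1},{"translation":[-230,-230,-30],"yaw":-0.272,"hand":1},{"translation":[-260,-260,-30],"yaw":-0.272,"hand":1},{"translation":[-290,-290,-30],"yaw":-0.272,"hand":1},{"translation":[-320,-325,-30],"yaw":-0.272,"hand":1},{"translation":[-350,-355,-30],"yaw":-0.272,"hand":1},{"translation":[-380,-385,-30],"yaw":-0.272,"hand":1},{"translation":[-410,-415,-30],"yaw":-0.272,"hand":1},{"translation":[-440,-445,-30],"yaw":-0.272,"hand":1},{"translation":[-470,-475,-30],"yaw":-0.272,"hand":1},{"translation":[-500,-508,-20],"yaw":-0.272,"hand":1},{"translation":[-530,-538,-10],"yaw":-0.272,"hand":1},{"translation":[-560,-568,0],"yaw":-0.272,"hand":1},{"translation":[-589,-597,20],"yaw":-0.272,"hand":1},{"translation":[-589,-597,30],"yaw":-0.272,"hand":1}]' 40
python3 - <<'E'
from h import *
st(); print(rows_for(-.0015,-.195,.063))
E
```

```text
t: 1.77
position: [0.5601, -0.1466, 0.2108]
eef_rot: [0.001, -0.018, 1.0, -0.001]
ft_force: [1.3, 1.1, 0.3]
opening: -0.0002
finger_force: 0.0
t 1.77 jig mm [  -6.6 -185.9] z 210.8 F [1.32 1.11 0.29] op -0.0002 yawerr -0.08
(array([ -4.7,  -8.9, 147.9]), np.float64(-0.001422477755313345))
```

```bash
python3 -m pendant '[{"translation":[0,0,0],"yaw":0,"hand":1},{"translation":[0,0,0],"yaw":0,"hand":1},{"translation":[0,0,0],"yaw":0,"hand":1},{"translation":[0,0,0],"yaw":0,"hand":1}]' >/dev/null
python3 - <<'E'
from h import *
st(); print(rows_for(-.0015,-.195,.063))
E
```

```text
t 2.1 jig mm [  -8.3 -182.1] z 210.9 F [ 0.16 -1.23  0.33] op 0.0003 yawerr 0.03
(array([ -6.7, -12.9, 148. ]), np.float64(0.0005564341603230272))
```

```bash
python3 -m pendant '[{"translation":[-7,-13,20],"yaw":0,"hand":1},{"translation":[-7,-13,50],"yaw":0,"hand":1},{"translation":[-7,-13,80],"yaw":0,"hand":1},{"translation":[-7,-13,110],"yaw":0,"hand":1},{"translation":[-7,-13,130],"yaw":0,"hand":1},{"translation":[-7,-13,142],"yaw":0,"hand":1},{"translation":[-7,-13,147],"yaw":0,"hand":1},{"translation":[-7,-13,147],"yaw":0,"hand":1},{"translation":[-7,-13,147],"yaw":0,"hand":1}]' >/dev/null
python3 - <<'E'
from h import *
st()
f=grab_frame("wrist"); cv2.imwrite("pics/w1.png",f["img"]); print(np.array(f["tool_from_camera"]).round(3),f["fx"])
f=grab_frame("top"); cv2.imwrite("pics/t2.png",cv2.resize(f["img"][140:240,240:400],None,fx=5,fy=5,interpolation=cv2.INTER_CUBIC))
E
```

```text
t 2.85 jig mm [   0.  -196.2] z 65.0 F [ 0.33 -0.2   0.11] op -0.0002 yawerr 0.02
[[ 0.    -0.951 -0.31   0.08 ]
 [ 1.     0.     0.001  0.   ]
 [-0.001 -0.31   0.951 -0.143]
 [ 0.     0.     0.     1.   ]] 285.21923862995226
```

View pics/w1.png

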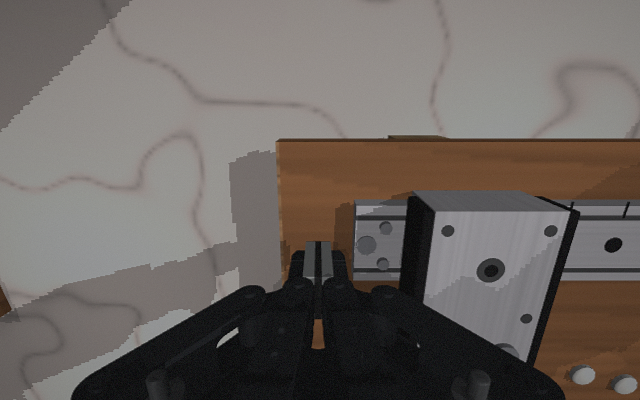

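The wrist view shows the shut fingertips at (318,245), in line with the rail's centre at row ≈242. The guide's black rear bumper is at x≈405-435, and the space between is clear. I'll push gently within the loose zone.

```bash
python3 -m pendant '[{"translation":[0,8,2],"yaw":0,"hand":1},{"translation":[0,16,2],"yaw":0,"hand":1},{"translation":[0,24,2],"yaw":0,"hand":1},{"translation":[0,28,2],"yaw":0,"hand":1},{"translation":[0,32,2],"yaw":0,"hand":1},{"translation":[0,36,2],"yaw":0,"hand":1},{"translation":[0,40,2],"yaw":0,"hand":1},{"translation":[0,42,2],"yaw":0,"hand":1},{"translation":[0,42,2],"yaw":0,"hand":1},{"translation":[0,42,2],"yaw":0,"hand":1}]' >/dev/null
cat >> h.py <<'E'
def look(name):
    s=observe(); T=rot(s["eef_rot"]); f=grab_frame("wrist"); C=np.array(f["tool_from_camera"]); cv2.imwrite(f"pics/{name}.png",f["img"]); st()
    Rw=T@C[:3,:3]; p=np.array(s["position"])+T@C[:3,3]
    def w(u,v,z):
        d=Rw@np.array([(u-f["cx"])/f["fx"],(v-f["cy"])/f["fy"],1]); return (jig(p+d*(z-p[2])/d[2])*1000).round(1)
    return f,w
E
python3 - <<'E'
from h import *
f,w=look("w2")
for q in [(318,258)]: print(w(*q,.065))
E
```

```text
t 3.83 jig mm [  -1.2 -153.9] z 61.2 F [-0.12 -0.67  0.68] op 0.0 yawerr -0.04
[  -1.6 -153.3]
```

View pics/w2.png

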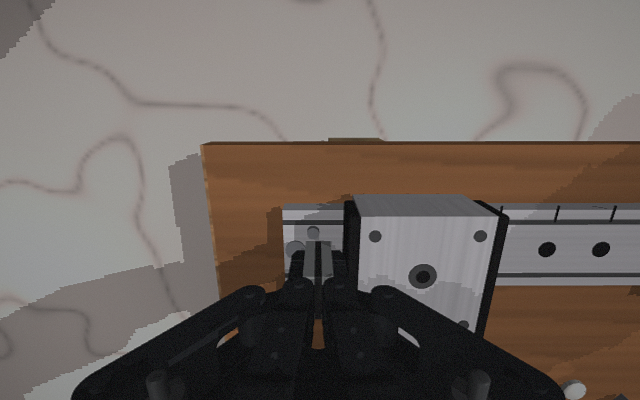

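The guide's rear top corner is at (345,202) and its front corner at (508,216). The fingers are right at the bumper. Pockets are visible at (547,249) and (601,249).

```bash
python3 - <<'E'
from h import *
f,w=look("w2b")
print("now front",w(508,216,.08),w(488,338,.08),"rear",w(345,202,.08),"pockets",w(547,249,.052),w(601,249,.052))
s=observe(); T=rot(s["eef_rot"]); C=np.array(f["tool_from_camera"])
# same for w1 (pose then: jig 0,-196.2, z 65)
d=lambda u,v:(T@C[:3,:3])@np.array([(u-f["cx"])/f["fx"],(v-f["cy"])/f["fy"],1])
p=np.array([*wor(0,-.1962),.065])+T@C[:3,3]
for n,u,v in [("w1 front",578,209),("w1 rear",409,192)]:
    e=d(u,v); print(n,(jig(p+e*(.08-p[2])/e[2])*1000).round(1))
E
```

```text
t 3.88 jig mm [  -1.2 -154. ] z 61.2 F [0.14 0.22 0.12] op -0.0001 yawerr -0.04
now front [-32.2 -64.7] [ 39.  -60.9] rear [ -39.2 -141.1] pockets [ -0.1 -17.1] [-0.1 15.1]
w1 front [-33.1 -71.6]
w1 rear [ -41.6 -153.2]
```

```bash
python3 -m pendant '[{"translation":[0,3,0],"yaw":0,"hand":1},{"translation":[0,6,0],"yaw":0,"hand":1},{"translation":[0,9,0],"yaw":0,"hand":1},{"translation":[0,12,0],"yaw":0,"hand":1},{"translation":[0,15,0],"yaw":0,"hand":1},{"translation":[0,18,0],"yaw":0,"hand":1},{"translation":[0,20,0],"yaw":0,"hand":1},{"translation":[0,21,0],"yaw":0,"hand":1},{"translation":[0,21,0],"yaw":0,"hand":1}]' >/dev/null
cat > st.py <<'E'
from h import *
st()
E
python3 st.py
for i in 1 2 3 4 5 6; do :; done
python3 -m pendant '[{"translation":[0,1,0],"yaw":0,"hand":1},{"translation":[0,1,0],"yaw":0,"hand":1},{"translation":[0,1,0],"yaw":0,"hand":1}]' >/dev/null; python3 st.py
python3 -m pendant '[{"translation":[0,1,0],"yaw":0,"hand":1},{"translation":[0,1,0],"yaw":0,"hand":1},{"translation":[0,1,0],"yaw":0,"hand":1}]' >/dev/null; python3 st.py
python3 -m pendant '[{"translation":[0,1,0],"yaw":0,"hand":1},{"translation":[0,1,0],"yaw":0,"hand":1},{"translation":[0,1,0],"yaw":0,"hand":1}]' >/dev/null; python3 st.py
python3 -m pendant '[{"translation":[0,1,0],"yaw":0,"hand":1},{"translation":[0,1,0],"yaw":0,"hand":1},{"translation":[0,1,0],"yaw":0,"hand":1}]' >/dev/null; python3 st.py
```

```text
t 4.63 jig mm [  -1.2 -132.8] z 61.2 F [-0.2  -0.85 -0.27] op -0.0002 yawerr -0.0
t 4.88 jig mm [  -1.2 -132.4] z 61.2 F [-0.43 -3.85 -0.79] op 0.0001 yawerr -0.03
t 5.13 jig mm [  -1.1 -131.8] z 61.3 F [-0.22 -4.91 -1.26] op 0.0002 yawerr -0.03
t 5.38 jig mm [  -1.1 -131.2] z 61.3 F [-0.29 -6.68 -1.34] op -0.0003 yawerr -0.03
t 5.63 jig mm [  -1.1 -129.7] z 61.3 F [ 0.51 -5.06 -1.27] op 0.0001 yawerr -0.04
```

```bash
cat st.py >/dev/null
python3 -m pendant '[{"translation":[0,1,0],"yaw":0,"hand":1},{"translation":[0,1,0],"yaw":0,"hand":1},{"translation":[0,1,0],"yaw":0,"hand":1}]' >/dev/null; python3 st.py
python3 -m pendant '[{"translation":[0,1,0],"yaw":0,"hand":1},{"translation":[0,1,0],"yaw":0,"hand":1},{"translation":[0,1,0],"yaw":0,"hand":1}]' >/dev/null; python3 st.py
python3 -m pendant '[{"translation":[0,3,0],"yaw":0,"hand":1},{"translation":[0,6,0],"yaw":0,"hand":1},{"translation":[0,9,0],"yaw":0,"hand":1},{"translation":[0,12,0],"yaw":0,"hand":1},{"translation":[0,15,0],"yaw":0,"hand":1},{"translation":[0,18,0],"yaw":0,"hand":1},{"translation":[0,20,0],"yaw":0,"hand":1},{"translation":[0,20,0],"yaw":0,"hand":1},{"translation":[0,20,0],"yaw":0,"hand":1}]' >/dev/null; python3 - <<'E'
from h import *
look("w3")
E
```

```text
t 5.88 jig mm [  -1.2 -127.2] z 61.2 F [ 0.69 -1.1   0.09] op 0.0001 yawerr -0.04
t 6.13 jig mm [  -1.2 -126.6] z 61.2 F [ 0.6  -0.23  0.55] op 0.0 yawerr -0.02
t 6.93 jig mm [  -1.4 -106.4] z 61.1 F [-1.25 -0.17 -0.06] op 0.0002 yawerr -0.01
```

View pics/w3.png

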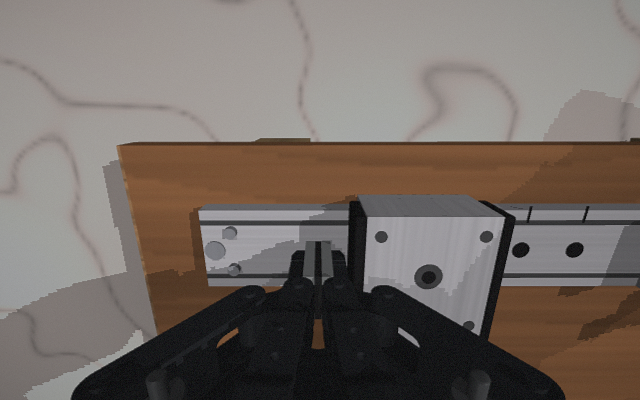

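The guide's front corner is now at (513,216), about 5 px ahead of where it sat relative to the fingers before. So it jumped roughly 3 mm ahead of the fingertips. I'll creep up on the second pocket.

```bash
python3 -m pendant '[{"translation":[0,1,0],"yaw":0,"hand":1},{"translation":[0,2,0],"yaw":0,"hand":1},{"translation":[0,2,0],"yaw":0,"hand":1},{"translation":[0,2,0],"yaw":0,"hand":1}]' >/dev/null; python3 st.py
python3 -m pendant '[{"translation":[0,1,0],"yaw":0,"hand":1},{"translation":[0,1,0],"yaw":0,"hand":1},{"translation":[0,1,0],"yaw":0,"hand":1}]' >/dev/null; python3 st.py
python3 -m pendant '[{"translation":[0,1,0],"yaw":0,"hand":1},{"translation":[0,1,0],"yaw":0,"hand":1},{"translation":[0,1,0],"yaw":0,"hand":1}]' >/dev/null; python3 st.py
python3 -m pendant '[{"translation":[0,1,0],"yaw":0,"hand":1},{"translation":[0,1,0],"yaw":0,"hand":1},{"translation":[0,1,0],"yaw":0,"hand":1}]' >/dev/null; python3 st.py
python3 -m pendant '[{"translation":[0,1,0],"yaw":0,"hand":1},{"translation":[0,1,0],"yaw":0,"hand":1},{"translation":[0,1,0],"yaw":0,"hand":1}]' >/dev/null; python3 st.py
```

```text
t 7.27 jig mm [  -1.2 -105. ] z 61.2 F [-0.42 -0.24  0.85] op -0.0005 yawerr -0.03
t 7.52 jig mm [  -1.2 -104.1] z 61.2 F [-0.78 -0.03 -0.19] op 0.0001 yawerr -0.02
t 7.77 jig mm [  -1.2 -103.1] z 61.2 F [0.88 0.53 0.03] op -0.0002 yawerr -0.02
t 8.02 jig mm [  -1.1 -102.1] z 61.2 F [-0.28 -0.14  0.54] op -0.0 yawerr -0.02
t 8.27 jig mm [  -1.1 -101.3] z 61.2 F [ 0.56 -1.55  0.27] op 0.0002 yawerr -0.02
```

```bash
python3 -m pendant '[{"translation":[0,1,0],"yaw":0,"hand":1},{"translation":[0,1,0],"yaw":0,"hand":1},{"translation":[0,1,0],"yaw":0,"hand":1}]' >/dev/null; python3 st.py
python3 -m pendant '[{"translation":[0,1,0],"yaw":0,"hand":1},{"translation":[0,1,0],"yaw":0,"hand":1},{"translation":[0,1,0],"yaw":0,"hand":1}]' >/dev/null; python3 st.py
python3 -m pendant '[{"translation":[0,0.5,0],"yaw":0,"hand":1},{"translation":[0,0.5,0],"yaw":0,"hand":1},{"translation":[0,0.5,0],"yaw":0,"hand":1}]' >/dev/null; python3 st.py
python3 -m pendant '[{"translation":[0,0.5,0],"yaw":0,"hand":1},{"translation":[0,0.5,0],"yaw":0,"hand":1},{"translation":[0,0.5,0],"yaw":0,"hand":1}]' >/dev/null; python3 st.py
python3 -m pendant '[{"translation":[0,0.5,0],"yaw":0,"hand":1},{"translation":[0,0.5,0],"yaw":0,"hand":1},{"translation":[0,0.5,0],"yaw":0,"hand":1}]' >/dev/null; python3 st.py
python3 -m pendant '[{"translation":[0,0.5,0],"yaw":0,"hand":1},{"translation":[0,0.5,0],"yaw":0,"hand":1},{"translation":[0,0.5,0],"yaw":0,"hand":1}]' >/dev/null; python3 st.py
python3 -m pendant '[{"translation":[0,0.5,0],"yaw":0,"hand":1},{"translation":[0,0.5,0],"yaw":0,"hand":1},{"translation":[0,0.5,0],"yaw":0,"hand":1}]' >/dev/null; python3 st.py
```

```text
t 8.52 jig mm [  -1.1 -100.6] z 61.3 F [-0.32 -3.48 -1.28] op -0.0001 yawerr -0.03
t 8.77 jig mm [ -1.1 -99.9] z 61.3 F [-0.35 -4.79 -0.07] op -0.0002 yawerr -0.02
t 9.02 jig mm [ -1.1 -99.8] z 61.3 F [-0.47 -6.62 -0.67] op 0.0002 yawerr -0.02
t 9.27 jig mm [ -1.1 -99.5] z 61.3 F [ 0.58 -6.89 -0.11] op -0.0001 yawerr -0.02
t 9.52 jig mm [ -1.1 -99.2] z 61.3 F [ 0.12 -6.95 -1.31] op -0.0002 yawerr -0.02
t 9.77 jig mm [ -1.1 -98.3] z 61.3 F [-0.6  -6.21 -0.39] op 0.0001 yawerr -0.03
t 10.02 jig mm [ -1.1 -97.2] z 61.3 F [-0.7  -4.52 -0.2 ] op 0.0002 yawerr -0.03
```

```bash
python3 -m pendant '[{"translation":[0,0.5,0],"yaw":0,"hand":1},{"translation":[0,0.5,0],"yaw":0,"hand":1},{"translation":[0,1,0],"yaw":0,"hand":1},{"translation":[0,1,0],"yaw":0,"hand":1},{"translation":[0,1,0],"yaw":0,"hand":1}]' >/dev/null; python3 st.py
python3 -m pendant '[{"translation":[0,1,0],"yaw":0,"hand":1},{"translation":[0,2,0],"yaw":0,"hand":1},{"translation":[0,3,0],"yaw":0,"hand":1},{"translation":[0,4,0],"yaw":0,"hand":1},{"translation":[0,5,0],"yaw":0,"hand":1},{"translation":[0,6,0],"yaw":0,"hand":1},{"translation":[0,7,0],"yaw":0,"hand":1},{"translation":[0,8,0],"yaw":0,"hand":1},{"translation":[0,9,0],"yaw":0,"hand":1},{"translation":[0,10,0],"yaw":0,"hand":1},{"translation":[0,11,0],"yaw":0,"hand":1},{"translation":[0,12,0],"yaw":0,"hand":1},{"translation":[0,13,0],"yaw":0,"hand":1},{"translation":[0,14,0],"yaw":0,"hand":1},{"translation":[0,15,0],"yaw":0,"hand":1},{"translation":[0,16,0],"yaw":0,"hand":1},{"translation":[0,16,0],"yaw":0,"hand":1}]' >/dev/null; python3 st.py
python3 -m pendant '[{"translation":[0,1,0],"yaw":0,"hand":1},{"translation":[0,2,0],"yaw":0,"hand":1},{"translation":[0,3,0],"yaw":0,"hand":1},{"translation":[0,4,0],"yaw":0,"hand":1},{"translation":[0,4,0],"yaw":0,"hand":1},{"translation":[0,4,0],"yaw":0,"hand":1}]' >/dev/null; python3 - <<'E'
from h import *
look("w4")
E
```

```text
t 10.43 jig mm [ -1.1 -95.1] z 61.2 F [-0.67 -1.89 -0.55] op 0.0001 yawerr -0.02
t 11.85 jig mm [ -1.1 -79. ] z 61.2 F [-0.61 -0.77  1.11] op -0.0001 yawerr -0.03
t 12.4 jig mm [ -1.4 -75. ] z 61.0 F [ 0.21  0.54 -0.44] op -0.0002 yawerr -0.02
```

View pics/w4.png

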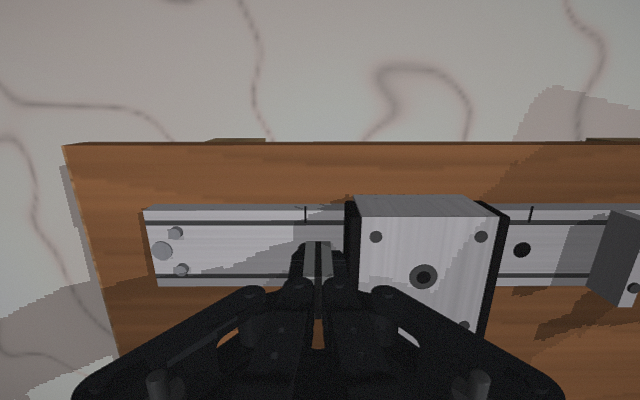

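The front corner is at (509,216), which is the in-contact position. The guide is at about 90-91 mm, just short of the third pocket, so I'll creep on in small steps.

```bash
python3 -m pendant '[{"translation":[0,1,0],"yaw":0,"hand":1},{"translation":[0,1,0],"yaw":0,"hand":1},{"translation":[0,1,0],"yaw":0,"hand":1}]' >/dev/null; python3 st.py
python3 -m pendant '[{"translation":[0,1,0],"yaw":0,"hand":1},{"translation":[0,1,0],"yaw":0,"hand":1},{"translation":[0,1,0],"yaw":0,"hand":1}]' >/dev/null; python3 st.py
python3 -m pendant '[{"translation":[0,1,0],"yaw":0,"hand":1},{"translation":[0,1,0],"yaw":0,"hand":1},{"translation":[0,1,0],"yaw":0,"hand":1}]' >/dev/null; python3 - <<'E'
from h import *
f,w=look("w5")
a=f["img"]; b=cv2.imread("pics/w4.png")
# guide shift relative to the gripper, since the previous look: correlate the front top corner patch
def loc(ref,img,x,y,h=22): 
    r=cv2.matchTemplate(img[y-h-15:y+h+15,x-h-25:x+h+25],ref[y-h:y+h,x-h:x+h],cv2.TM_CCOEFF_NORMED); _,v,_,p=cv2.minMaxLoc(r); return p[0]-25,p[1]-15,round(v,3)
print(loc(b,a,480,235),loc(b,a,424,277))
E
```

```text
t 12.65 jig mm [ -1.2 -74.4] z 61.1 F [ 0.97 -0.18 -0.01] op -0.0003 yawerr -0.02
t 12.9 jig mm [ -1.2 -73.6] z 61.2 F [-0.17  0.14  0.66] op 0.0 yawerr -0.03
t 13.2 jig mm [ -1.2 -72.6] z 61.2 F [-0.18  0.7   1.05] op -0.0001 yawerr -0.02
(4, -1, 0.98) (3, 0, 0.944)
```

```bash
python3 -m pendant '[{"translation":[0,1,0],"yaw":0,"hand":1},{"translation":[0,1,0],"yaw":0,"hand":1},{"translation":[0,1,0],"yaw":0,"hand":1}]' >/dev/null; python3 st.py
python3 -m pendant '[{"translation":[0,1,0],"yaw":0,"hand":1},{"translation":[0,1,0],"yaw":0,"hand":1},{"translation":[0,1,0],"yaw":0,"hand":1}]' >/dev/null; python3 st.py
python3 -m pendant '[{"translation":[0,1,0],"yaw":0,"hand":1},{"translation":[0,1,0],"yaw":0,"hand":1},{"translation":[0,1,0],"yaw":0,"hand":1}]' >/dev/null; python3 st.py
```

```text
t 13.45 jig mm [ -1.1 -71.6] z 61.2 F [-0.55  0.48  0.97] op 0.0004 yawerr -0.02
t 13.7 jig mm [ -1.2 -70.6] z 61.2 F [-0.    0.19 -1.03] op 0.0002 yawerr -0.02
t 13.95 jig mm [ -1.1 -69.7] z 61.2 F [-0.08 -0.43  1.09] op 0.0002 yawerr -0.02
```

```bash
python3 -m pendant '[{"translation":[0,1,0],"yaw":0,"hand":1},{"translation":[0,1,0],"yaw":0,"hand":1},{"translation":[0,1,0],"yaw":0,"hand":1}]' >/dev/null; python3 st.py
```

```text
t 14.2 jig mm [ -1.1 -69. ] z 61.2 F [-0.46 -1.75 -0.14] op -0.0 yawerr -0.02
```

This matches the contact signature at pocket 2, 32 mm further on. I'll back off and check.

```bash
python3 -m pendant '[{"translation":[0,-2,0],"yaw":0,"hand":1},{"translation":[0,-10,0],"yaw":0,"hand":1},{"translation":[0,-20,0],"yaw":0,"hand":1},{"translation":[0,-30,0],"yaw":0,"hand":1},{"translation":[0,-35,0],"yaw":0,"hand":1},{"translation":[0,-35,-30],"yaw":0,"hand":1},{"translation":[0,-50,-60],"yaw":0,"hand":1},{"translation":[0,-80,-90],"yaw":0,"hand":1},{"translation":[0,-110,-120],"yaw":0,"hand":1},{"translation":[0,-130,-140],"yaw":0,"hand":1},{"translation":[0,-130,-140],"yaw":0,"hand":1},{"translation":[0,-130,-140],"yaw":0,"hand":1},{"translation":[0,-130,-140],"yaw":0,"hand":1}]' >/dev/null; python3 - <<'E'
from h import *
import pickle
st(); f=grab_frame("top"); a=f["img"]; b=pickle.load(open("top.pkl","rb"))["img"]
U=lambda i:cv2.resize(i,None,fx=8,fy=8,interpolation=cv2.INTER_CUBIC)
B=U(b[184:221,343:368]); r=cv2.matchTemplate(U(a[170:235,290:380]),B,cv2.TM_CCOEFF_NORMED); _,v,_,p=cv2.minMaxLoc(r)
du=290+p[0]/8-343; dv=170+p[1]/8-184
g=jig(ray(f,355+du,202+dv,.08))-jig(ray(f,355,202,.08)); print("corr",v,"travel mm",g*1000)
cv2.imwrite("pics/end.png",cv2.resize(a[140:240,240:400],None,fx=5,fy=5,interpolation=cv2.INTER_CUBIC))
E
```

```text
t 15.28 jig mm [  -2.1 -198.3] z 200.1 F [0.11 0.48 0.31] op 0.0002 yawerr -0.07
corr 0.9783861041069031 travel mm [-0.32379065 90.64107801]
```

View pics/end.png

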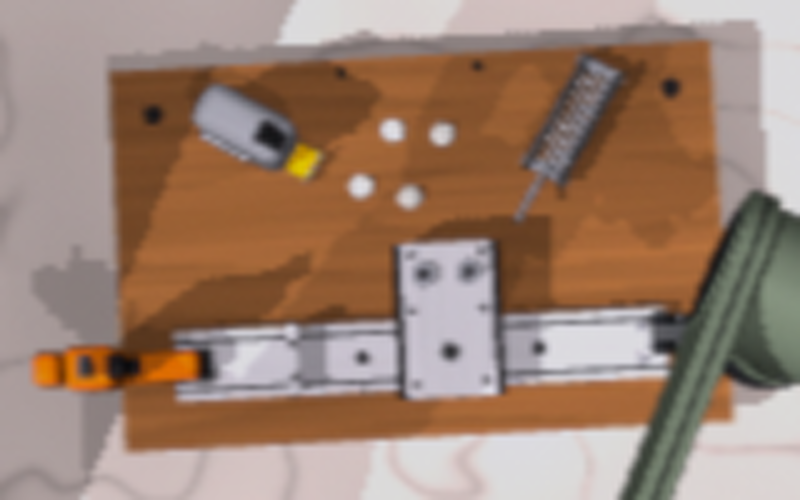

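The picture shows the guide centred over the third pocket, with the fifth pocket (362,357) ahead and the first (539,348) behind. It moved 90.6 mm, so it must have started about 5.5 mm into the loose zone. Contacts in pockets 2 and 3 came 32 mm apart, as they should, and the bystanders look unmoved.

```bash
python3 - <<'E'
from h import *
st(); print(hand_in())
E
```

```text
t 15.33 jig mm [  -2.5 -197.6] z 199.3 F [-0.59  0.37 -0.77] op 0.0001 yawerr -0.02
the job is handed in; nothing more can be done
None
```

I pushed the drill guide through the first and second clicks into the third, let it go, backed the arm clear and handed the job in at about 15 s; the force readings and the final picture say it is seated, but the hand-in returned no verdict.

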